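# Tidy the studio desk after rehearsal

### The arm

A 6-joint arm with a two-finger parallel gripper is mounted at the origin on the work surface. World frame = base frame: x ahead of the robot, y to its left, z up, the work surface at z = 0. Lengths are in m, angles in rad, forces in N, time in s.
With the tool pointing down it reaches from about 0.25 to 0.85 m from the base axis. Payload 12.5 kg.
Tool frame: the origin (TCP) lies midway between the tips of the shut fingers; the grasp point (between the pads) lies 19 mm behind it; z points along the fingers, y is the line along which they close (so a half turn about z gives the same grasp; the last joint's range is limited). The gripper opens to 93 mm and grips with 3 to 60 N. Pads are 15 mm wide; open, the fingers measure 128 mm over their backs; the gripper's body (75 mm by 188 mm) begins 65 mm behind the grasp point.
Start: joints at [1.08, 0.351, 1.652, -0, 1.139, -0.085], TCP at [0.217, 0.505, 0.196] pointing down, gripper open.
Joint ranges: [-2.75, 2.75], [-0.79, 2.1], [0.01, 2.65], [-1.57, 4.71], [0.07, 3.14], [-2.87, 2.87]. Speed limits (rad/s): [2.22, 2.22, 2.79, 3.14, 3.14, 3.14].

### API

Orientations are given as a 3x3 rotation matrix whose columns are the frame's x, y, z axes.
In Python, from plant import telemetry, imaging, job_done gives the robot as it stands.
- The arm moves only by the shell command python3 -m inch 'ROWS' [FORCE]. ROWS is rows parted by semicolons, their numbers by spaces, 1 to 5 of them, each of 7 numbers: the finger opening in m, then dx, dy, dz in m, then a rotation vector rx, ry, rz in rad; each row shifts and turns the commanded pose from where the row before left it, along the tool's axes as they then stand; what a row does not reach is not made up. A row lasts 1/12 s, in which the tool goes at most 0.0417 m and 0.125 rad, less where a joint would pass 70% of its speed; a pose out of reach is approached as far as the arm can. The fingers move at their own pace and stop on an object; FORCE is the grip in N (left out, the last holds). Time passes only in rows, so rows that do not move let the fingers close. It prints the time, the measured TCP pose, the force, the opening and the grip force at its end.
- telemetry.state(): the state, without advancing time (a new reading comes with each control period).
- imaging.grab_frame(name): name is "scene" or "side" or "wrist"; returns the picture (384x512x3 uint8, blue, green, red); there is no depth.
- imaging.calibration(name): a dict with "intrinsics" (3x3 intrinsics, pixels), "rvec" (rotation vector, rad) and "tvec" (3), from world to camera coordinates, as OpenCV has them. Camera axes: x right, y down, z forward; pixel columns grow to the right and rows downward; lengths in m; the calibration is good to about 2 mm. The wrist camera is an equidistant fisheye: a pixel r from the principal point sees the ray r / f radians off the axis. A picture is of the moment at which its call begins: read the wrist's pose just before it. calibration takes no time and is no camera call; for the wrist camera it gives the pose at the moment of the call.
- job_done(): hands the job in; it is judged then, once.
The state is a dict: "clock": time; "qpos": joint angles; "dq": joint speeds; "joint_torque": joint torques, N m; "tcp_pos": TCP position; "orientation": TCP orientation; "contact_force": force on the tool from outside, world axes, zero at the start; "torque": the same for the moment, N m; "grip_width": finger opening in m; "finger_force": force on a finger pad.
Only numpy, scipy, OpenCV 4.12 (cv2) and the standard library are available. Lean on these libraries where they do the work, as an engineer would, in place of code of your own. Each camera call takes 0.05 s, during which the arm holds its last target. There are 200 camera calls.

### The job

Sort the five pieces of guitar and harmonica gear lying loose on the studio desk: lay the two small metal effects pedals flat in the grey tray with two bays, one pedal in each bay (either one, either way round), stand both metal guitar slides upright side by side in the round white dish, and lay the harmonica flat in the plain undivided wooden tray. Do not push the drum key and the small pick tin that lie among them out of their places.

Things in the scene. Friction and masses are not known exactly. Their poses are not given: they have to be found in the camera images.
- pedal_one_knob: Mini effects pedal, a bare aluminium box 94 (x) by 42 (y) by 34 mm high with one large black knob (24 mm across, 9 mm high, centred at x = +26 mm) and a steel foot switch 7 mm high at x = -28 mm on top; 43 mm high in all, about 0.18 kg. Origin at the centre of the underside, z up. Lies flat, any yaw up to about 85 degrees either way. Grip it across its 42 mm width (along its y).
- pedal_three_knobs: Mini effects pedal of the same box, 94 (x) by 42 (y) by 34 mm high, with three small black knobs (14 mm across, 9 mm high) in a triangle on its +x half and a steel foot switch at x = -28 mm; 43 mm high in all, about 0.18 kg. Origin at the centre of the underside, z up.
- slide_long: Long guitar slide: a plain steel tube standing on end, 28 mm outer diameter, 22 mm bore, 69 mm high, about 0.1 kg. Origin at the centre of its lower end, z up along the tube.
- slide_short: Short guitar slide: a plain steel tube standing on end, 28 mm outer diameter, 22 mm bore, 50 mm high, about 0.075 kg. Origin at the centre of its lower end, z up along the tube.
- harmonica: Harmonica lying flat: a steel-covered bar 102 (x) by 27 (y) by 22 mm high with a black comb showing all round at mid height (the steel covers are 25 mm wide), about 0.11 kg. Origin at the centre of the underside, z up. Grip it across its width (along its y).
- bay_tray: Low grey plastic tray for the pedals, fixed to the desk: 130 (x) by 164 (y) mm outside, walls 4 mm thick and 12 mm high, floor 4 mm thick. A wall along its x axis through the middle divides it into two equal bays, each 122 (x) by 76 (y) mm inside, centred at y = +40 and y = -40 mm. A pedal lies in a bay with its long side along the tray's x. Origin at the centre of the underside, z up.
- plain_tray: Low plywood tray for the harmonica, undivided, fixed to the desk: 138 (x) by 92 (y) mm outside, walls 4 mm thick and 12 mm high, floor 4 mm thick, so 130 by 84 mm inside. Origin at the centre of the underside, z up.
- dish: Round white ceramic dish for the slides, fixed to the desk: 132 mm across its rim, 20 mm high, wall 4 mm, flat inner floor 5 mm above the desk and about 120 mm across; both slides stand in it next to one another. Origin at the centre of the underside, z up.
- drum_key: Bystander, to be left where it is: a dark steel T-shaped drum key lying flat, about 43 (x) by 36 (y) mm, 10 mm high. Origin on the desk under its middle; its cross-bar is at the +x end.
- pick_tin: Bystander, to be left where it is: a small dark round tin for picks, 39 mm across, 15 mm high. Origin at the centre of the underside.
Things that resemble listed ones, but are neither listed nor needed, are in the scene too. What is shaped like the pedal_one_knob but blue or red is not meant.

How it is judged:
At the end, for the whole second after the job is handed in: One pedal flat in each bay of the grey tray, both slides upright on the dish floor (within 50 mm of its centre), the harmonica flat in the plain tray; each within 8 mm (slides 10 mm) of its tray's underside, tilt under 0.1 rad, at rest; drum key and tin within 20 mm of their places (x of pedal_one_knob in the frame of bay_tray between -0.02 and 0.02 m and z of pedal_one_knob in the frame of bay_tray between 0 and 0.008 m and linear speed of each of pedal_one_knob, pedal_three_knobs, slide_long, slide_short, harmonica below 0.02 m/s and angular speed of each of pedal_one_knob, pedal_three_knobs, slide_long, slide_short, harmonica below 0.2 rad/s and angle between each of pedal_one_knob, pedal_three_knobs, slide_long, slide_short, harmonica's own z axis and vertical below 0.1 rad and x of pedal_three_knobs in the frame of bay_tray between -0.02 and 0.02 m and z of pedal_three_knobs in the frame of bay_tray between 0 and 0.008 m and ((y of pedal_one_knob in the frame of bay_tray between 0.02 and 0.062 m and y of pedal_three_knobs in the frame of bay_tray between -0.062 and -0.02 m) or (y of pedal_one_knob in the frame of bay_tray between -0.062 and -0.02 m and y of pedal_three_knobs in the frame of bay_tray between 0.02 and 0.062 m)) and horizontal distance between each of slide_long, slide_short and dish below 0.05 m and z of slide_long in the frame of dish between 0.001 and 0.01 m and z of slide_short in the frame of dish between 0.001 and 0.01 m and x of harmonica in the frame of plain_tray between -0.045 and 0.045 m and y of harmonica in the frame of plain_tray between -0.035 and 0.035 m and z of harmonica in the frame of plain_tray between 0 and 0.008 m and distance of each of drum_key, pick_tin from where it was at the start of the episode below 0.02 m); the robot touches nothing.
It fails at once if the drum key is pushed more than 20 mm from its place (distance of drum_key from where it was at the start of the episode above 0.02 m).
It fails at once if the pick tin is pushed more than 20 mm from its place (distance of pick_tin from where it was at the start of the episode above 0.02 m).
It also fails if it takes over 128 s, if anything falls off the work surface, if the arm or the gripper's body presses on something with over 40 N, if the wrist force passes 120 N, or if a joint passes its speed limit or range.

## Working session

There is one attempt and no reset: what is moved stays moved. The work goes in short steps, Python scripts to look and compute and a shell command to move; the robot and the scene stay as the last step left them, time stands still between calls to the robot, and variables do not carry over. Pictures are saved under pics/ and viewed, at most 14 in all, crops included, and the job is handed in when it is done.

```bash
mkdir -p pics; ls; python3 - <<'E'
from plant import telemetry, imaging
import cv2
print(telemetry.state())
for n in ("scene","side"):
    cv2.imwrite(f"pics/{n}0.png",imaging.grab_frame(n))
    c=imaging.calibration(n);print(n,c)
print(imaging.calibration("wrist"))
E
```

```text
pics
{'clock': 0.0, 'qpos': array([ 1.08040355e+00,  3.51268443e-01,  1.65240668e+00,  1.76665681e-06,
        1.13908784e+00, -8.45807138e-02]), 'dq': array([-0.0020974 ,  0.00045873,  0.00020024, -0.00036202, -0.0001722 ,
        0.00086025]), 'joint_torque': array([-4.54998462e-04, -4.97329724e+01, -2.85253394e+01,  6.98707905e-02,
        2.57284910e-02, -1.32772320e-04]), 'tcp_pos': array([0.21691636, 0.50502491, 0.19539042]), 'orientation': array([[-9.18781807e-01,  3.94765356e-01, -5.52595563e-04],
       [ 3.94765730e-01,  9.18781233e-01, -1.03162405e-03],
       [ 1.00464996e-04, -1.16598320e-03, -9.99999315e-01]]), 'contact_force': array([-0.68733791,  1.09246014, -0.57366067]), 'torque': array([-0.0170011 ,  0.02247082,  0.05244592]), 'finger_force': 0.0, 'grip_width': 0.09301475354216307}
scene {'intrinsics': array([[423.29541004,   0.        , 250.29001067],
       [  0.        , 423.29541004, 193.51203894],
       [  0.        ,   0.        ,   1.        ]]), 'rvec': array([ 1.96632415,  0.88809794, -0.47677503]), 'tvec': array([-0.29668925, -0.16023611,  1.41098387])}
side {'intrinsics': array([[463.40361882,   0.        , 250.74053033],
       [  0.        , 463.40361882, 190.25297947],
       [  0.        ,   0.        ,   1.        ]]), 'rvec': array([ 0.49055389, -2.68065984,  1.20767826]), 'tvec': array([0.45275499, 0.17005927, 1.35821363])}
{'intrinsics': array([[297.31863964,   0.        , 252.88364887],
       [  0.        , 297.31863964, 189.99436536],
       [  0.        ,   0.        ,   1.        ]]), 'rvec': array([-2.41893232, -1.59125689, -0.22686005]), 'tvec': array([-0.55028011, -0.0325547 ,  0.3914096 ])}
```

View pics/scene0.png

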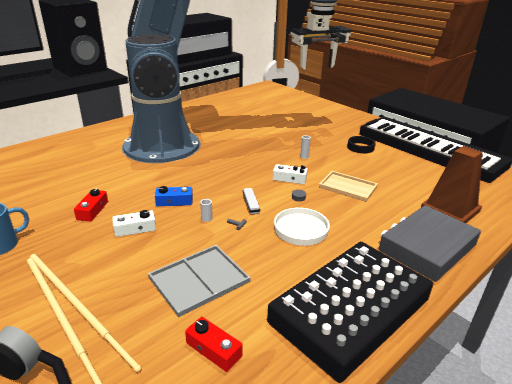

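View pics/side0.png

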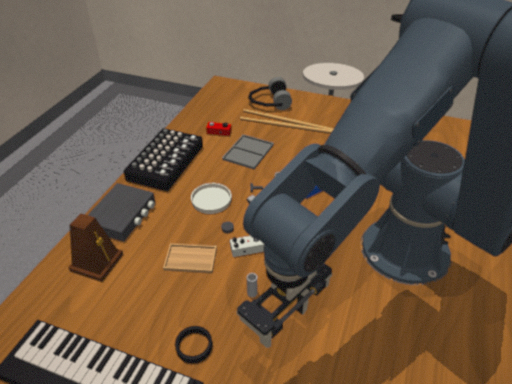

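The scene view shows the pedals at (134,223) and (290,174), the slides at (206,210) and (306,147), the harmonica at (251,201) and the bay tray at (199,279). It also shows the plain tray at (348,186), the dish at (301,226), the drum key at (237,223) and the tin at (299,196). In the side view the arm hides several of these; the grey tray is at (248,151), the dish at (211,198) and the plain tray at (190,257).

```bash
cat > h.py <<'E'
import numpy as np, cv2
from plant import telemetry, imaging
def ray(c,uv,fish=False):
    K=c["intrinsics"];R=cv2.Rodrigues(np.array(c["rvec"]))[0];t=np.array(c["tvec"]).ravel()
    uv=np.atleast_2d(np.asarray(uv,float)); d=(uv-[K[0,2],K[1,2]])/[K[0,0],K[1,1]]
    if fish:
        r=np.linalg.norm(d,axis=1,keepdims=True)+1e-9
        v=np.hstack([d/r*np.sin(r),np.cos(r)])
    else: v=np.hstack([d,np.ones((len(d),1))])
    v/=np.linalg.norm(v,axis=1,keepdims=True)
    return -R.T@t, v@R
def plane(c,uv,z,fish=False):
    o,v=ray(c,uv,fish); return o+v*((z-o[2])/v[:,2])[:,None]
def tri(rays):
    A=np.zeros((3,3));b=np.zeros(3)
    for o,v in rays:
        P=np.eye(3)-np.outer(v,v);A+=P;b+=P@o
    return np.linalg.solve(A,b)
def shot(name):
    c=imaging.calibration("wrist");im=imaging.grab_frame("wrist")
    cv2.imwrite(f"pics/{name}.png",im);np.save(f"pics/{name}.npy",c,allow_pickle=True)
    return c,im
def load(name):
    return np.load(f"pics/{name}.npy",allow_pickle=True).item(),cv2.imread(f"pics/{name}.png")
def goal(p,yaw=None):
    """tool-axis shift to TCP target p, and turn so that tool y points along world yaw (mod pi)"""
    s=telemetry.state();R=s["orientation"];d=R.T@(np.array(p)-s["tcp_pos"])
    out="tool shift "+np.array2string(d,precision=4,suppress_small=True)
    if yaw is not None:
        y=R[:,1];cur=np.arctan2(y[1],y[0]);dy=(yaw-cur+np.pi/2)%np.pi-np.pi/2
        out+=f" rz {-dy:.3f} (q6 {s['qpos'][5]:.2f})"
    print(out)
E
python3 - <<'E'
from h import *
np.set_printoptions(precision=3,suppress=True)
c=imaging.calibration("scene")
for n,uv,z in [("pedA",(134,223),.03),("pedB",(290,174),.03),("slA",(206,210),.03),("slB",(306,147),.03),("harm",(251,201),.02),("bay",(199,279),.01),("plain",(348,186),.01),("dish",(301,226),.01),("key",(237,223),.005),("tin",(299,196),.01),("blue",(174,196),.03),("red",(91,205),.03),("red2",(213,343),.03)]:
    print(n,plane(c,uv,z)[0])
c,im=shot("w0")
o,v=ray(c,[[c["intrinsics"][0,2],c["intrinsics"][1,2]]],True);s=telemetry.state()
print("cam in tool",s["orientation"].T@(o-s["tcp_pos"]),"axis in tool",s["orientation"].T@v[0])
E
```

```text
pedA [ 0.38  -0.305  0.03 ]
pedB [0.451 0.144 0.03 ]
slA [ 0.444 -0.146  0.03 ]
slB [0.361 0.313 0.03 ]
harm [ 0.474 -0.024  0.02 ]
bay [ 0.612 -0.29   0.01 ]
plain [0.58  0.245 0.01 ]
dish [0.623 0.003 0.01 ]
key [ 0.508 -0.101  0.005]
tin [0.527 0.101 0.01 ]
blue [ 0.339 -0.169  0.03 ]
red [ 0.243 -0.347  0.03 ]
red2 [ 0.768 -0.374  0.03 ]
cam in tool [ 0.078  0.001 -0.189] axis in tool [-0.28 -0.    0.96]
```

View pics/w0.png

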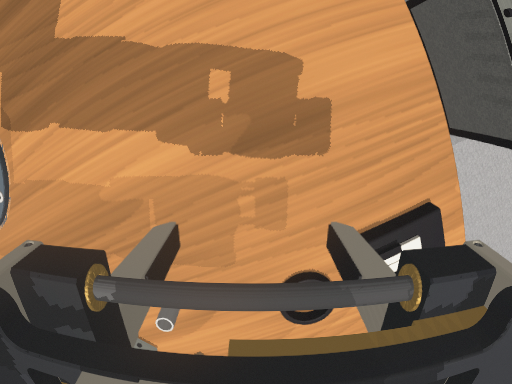

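The wrist view mostly shows bare desk, with the ring at (306,298) and the slide at (165,324). I'll survey from higher up, at two places.

```bash
M="python3 -m inch"
$M '.093 0 0 -.02 0 0 -.1015;.093 0 0 -.02 0 0 -.1015;.093 0 0 -.02 0 0 -.1015;.093 0 0 -.02 0 0 -.1015' >/dev/null
$M '.093 -.0222 -.027 -.01 0 0 0;.093 -.0222 -.027 -.01 0 0 0;.093 -.0222 -.027 -.01 0 0 0;.093 -.0222 -.027 -.01 0 0 0;.093 -.0222 -.027 -.01 0 0 0' | tail -1
$M '.093 -.0222 -.027 -.01 0 0 0;.093 -.0222 -.027 -.01 0 0 0;.093 -.0222 -.027 -.01 0 0 0;.093 -.0222 -.027 -.01 0 0 0;.093 -.0222 -.027 -.01 0 0 0' | tail -1
$M '.093 -.0222 -.027 -.01 0 0 0;.093 -.0222 -.027 -.01 0 0 0;.093 -.0222 -.027 -.01 0 0 0;.093 -.0222 -.027 -.01 0 0 0;.093 -.0222 -.027 -.01 0 0 0;' | tail -1
$M '.093 0 0 0 0 0 0;.093 0 0 0 0 0 0'
python3 -c "from h import *; shot('a1'); s=telemetry.state(); print(s['clock'],s['qpos'])"
```

```text
finger_force: 0.0
finger_force: 0.0
finger_force: 0.0
clock: 1.9
tcp_pos: [0.5508, 0.0993, 0.4255]
orientation: [[-1.0, 0.002, -0.001], [0.002, 1.0, 0.0], [0.001, 0.0, -1.0]]
contact_force: [0.6, 0.4, -0.2]
grip_width: 0.093
finger_force: 0.0
1.95 [ 9.69167382e-02  2.44277804e-01  1.24726556e+00  2.77910910e-04
  1.65104418e+00 -1.47309028e+00]
```

```bash
M="python3 -m inch"
$M '.093 0 -.036 0 0 0 0;.093 0 -.036 0 0 0 0;.093 0 -.036 0 0 0 0;.093 0 -.036 0 0 0 0;.093 0 -.036 0 0 0 0' | tail -1
$M '.093 0 -.036 0 0 0 0;.093 0 -.036 0 0 0 0;.093 0 0 0 0 0 0;.093 0 0 0 0 0 0'
python3 -c "from h import *; shot('a2'); s=telemetry.state(); print(s['clock'],s['qpos'])"
```

```text
finger_force: 0.0
clock: 2.7
tcp_pos: [0.5498, -0.1515, 0.4254]
orientation: [[-1.0, 0.001, -0.001], [0.001, 1.0, 0.001], [0.001, 0.001, -1.0]]
contact_force: [0.3, 0.4, 0.1]
grip_width: 0.0929
finger_force: 0.0
2.75 [-3.49006330e-01  2.67567052e-01  1.21669639e+00  4.77324882e-04
  1.65795024e+00 -1.92024058e+00]
```

View pics/a1.png

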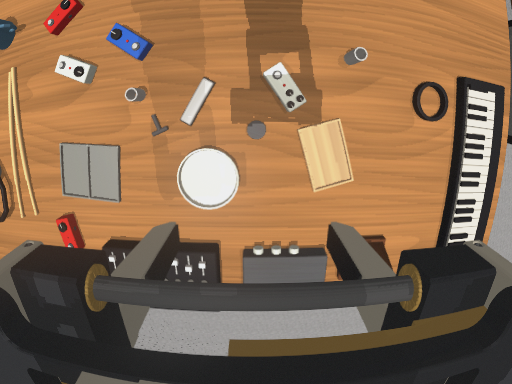

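View pics/a2.png

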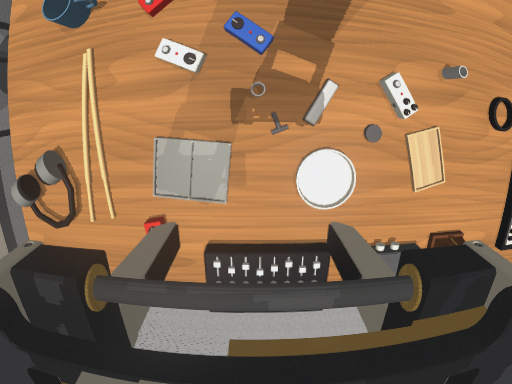

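Both survey views show everything. In a1 the long list is: pedals at (75,69) and (285,87), slides at (134,95) and (356,55), harmonica (198,101), grey tray (91,172), dish (208,178), plain tray (326,155), drum key (158,125) and tin (256,130). In a2 they are: pedals (180,55) and (399,95), slides (258,88) and (455,72), harmonica (321,102), tray (192,170), dish (326,178), plain tray (426,159), key (278,123) and tin (373,133).

```bash
cat > m.py <<'E'
from h import *
np.set_printoptions(precision=4,suppress=True)
seeds={"pedA":[(75,69),(180,55),.034],"pedB":[(285,87),(399,95),.034],"harm":[(198,101),(321,102),.022],"bay":[(75,172),(170,170),.012],"dish":[(208,178),(326,178),.02],"slA":[(134,95),(258,88),.05],"slB":[(356,55),(455,72),.05]}
for i,n in enumerate(("a1","a2")):
    c,im=load(n);hsv=cv2.cvtColor(im,cv2.COLOR_BGR2HSV)
    m=((hsv[...,1]<85)&(hsv[...,2]>60)).astype(np.uint8)*255
    m[240:]=0
    m=cv2.morphologyEx(m,cv2.MORPH_CLOSE,np.ones((3,3)))
    cv2.imwrite(f"pics/mask_{n}.png",m)
    cs,_=cv2.findContours(m,cv2.RETR_EXTERNAL,cv2.CHAIN_APPROX_NONE)
    for k,v in seeds.items():
        b=[q for q in cs if abs(cv2.pointPolygonTest(q,tuple(map(float,v[i])),True))<8 or cv2.pointPolygonTest(q,tuple(map(float,v[i])),False)>=0]
        if not b: print(n,k,"none");continue
        q=max(b,key=cv2.contourArea)[:,0]
        w=plane(c,q,v[2],True)[:,:2].astype(np.float32)
        (ce,sz,a)=cv2.minAreaRect(w*1000); 
        if sz[0]<sz[1]: a+=90;sz=sz[::-1]
        print(n,k,"area",len(q),"c",np.array(ce)/1000,"size",np.array(sz),"long-axis yaw deg",(a+90)%180-90)
E
python3 m.py
```

```text
a1 pedA area 103 c [ 0.3667 -0.287 ] size [111.1471  44.2705] long-axis yaw deg 65.17539978027344
a1 pedB area 115 c [0.4361 0.1607] size [94.3642 44.964 ] long-axis yaw deg 34.1324348449707
a1 harm area 105 c [ 0.4615 -0.0117] size [99.4461 27.126 ] long-axis yaw deg -30.502471923828125
a1 bay area 222 c [ 0.6041 -0.2816] size [169.3749 131.8015] long-axis yaw deg 84.19881439208984
a1 dish area 175 c [0.6231 0.0053] size [132.0291 130.8939] long-axis yaw deg -3.9722518920898438
a1 slA area 52 c [ 0.4395 -0.1318] size [44.0682 26.1318] long-axis yaw deg 85.27753448486328
a1 slB area 56 c [0.3679 0.2995] size [52.5873 28.1204] long-axis yaw deg -59.921274185180664
a2 pedA area 121 c [ 0.3663 -0.2936] size [99.9319 43.2624] long-axis yaw deg 65.18244934082031
a2 pedB area 112 c [0.4373 0.1547] size [98.5427 54.0677] long-axis yaw deg 34.10554504394531
a2 harm area 101 c [ 0.4617 -0.015 ] size [99.3271 27.5802] long-axis yaw deg -30.55538558959961
a2 bay area 265 c [ 0.6041 -0.2835] size [164.9465 131.6803] long-axis yaw deg 84.05917358398438
a2 dish area 170 c [0.6226 0.0033] size [132.8278 129.9294] long-axis yaw deg 5.02491569519043
a2 slA area 41 c [ 0.4408 -0.1409] size [26.6944 26.1485] long-axis yaw deg 0.01871340721845627
a2 slB area 61 c [0.3679 0.2938] size [78.8861 26.419 ] long-axis yaw deg -77.29129600524902
```

```bash
python3 - <<'E'
import cv2,numpy as np
o=[]
for n,bs in (("a1",[(40,40,80,60),(100,75,80,60),(250,55,80,60),(330,30,80,60)]),("a2",[(140,25,80,60),(235,70,80,60),(360,65,80,60),(420,45,80,60)])):
    im=cv2.imread(f"pics/{n}.png")
    o.append(np.hstack([cv2.resize(im[y:y+60,x:x+80],None,fx=2.5,fy=2.5,interpolation=cv2.INTER_CUBIC) for x,y,_,_ in bs]))
    m=cv2.imread(f"pics/mask_{n}.png")
    o.append(np.hstack([cv2.resize(m[y:y+60,x:x+80],None,fx=2.5,fy=2.5) for x,y,_,_ in bs]))
cv2.imwrite("pics/crops.png",np.vstack(o))
E
```

```text
(no output)
```

View pics/crops.png

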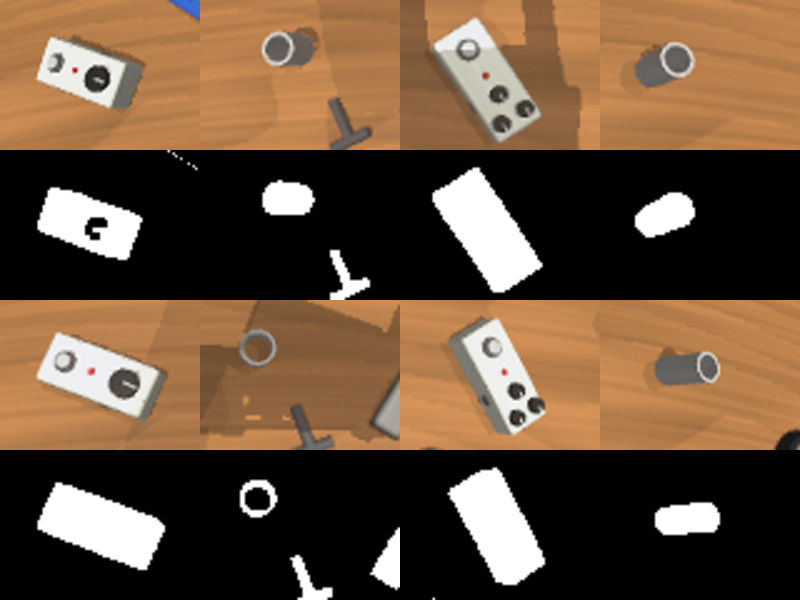

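The crops show both pedal tops clearly: foot switch, red LED and knobs. The slide rims show as bright rings. Next I'll triangulate the LEDs and rims, and take rectangles from the top faces only.

```bash
cat > m2.py <<'E'
from h import *
np.set_printoptions(precision=4,suppress=True)
A={n:load(n) for n in ("a1","a2")}
def cen(n,uv,f,r=6):
    c,im=A[n];x,y=int(uv[0])-r,int(uv[1])-r;p=im[y:y+2*r,x:x+2*r].astype(float)
    w=f(p);v,u=np.mgrid[:2*r,:2*r];return [x+(w*u).sum()/w.sum(),y+(w*v).sum()/w.sum()]
red=lambda p:np.clip(p[...,2]-p[...,1]-60,0,None)
for k,u,v in [("LED A",(70,68),(176.8,53.4)),("LED B",(284.4,85),(401.6,93.8))]:
    a,b=cen("a1",u,red),cen("a2",v,red);print(k,a,b,tri([(o,d[0]) for o,d in (ray(A["a1"][0],a,1),ray(A["a2"][0],b,1))]))
for k,u,v in [("rim slA",(131.2,94.2),(258.2,88.8)),("rim slB",(361.2,54.4),(463.2,71.8))]:
    print(k,tri([(o,d[0]) for o,d in (ray(A["a1"][0],u,1),ray(A["a2"][0],v,1))]))
def rect(n,m,seed,z):
    cs,_=cv2.findContours(m.astype(np.uint8),cv2.RETR_EXTERNAL,cv2.CHAIN_APPROX_NONE)
    q=[q for q in cs if cv2.pointPolygonTest(q,seed,False)>=0]
    if not q: return None
    q=cv2.convexHull(max(q,key=cv2.contourArea))[:,0]
    ce,sz,a=cv2.minAreaRect((plane(A[n][0],q,z,True)[:,:2]*1000).astype(np.float32))
    if sz[0]<sz[1]:a+=90;sz=sz[::-1]
    return np.array(ce),np.array(sz),(a+90)%180-90
for n,k,seed,z,t in [("a1","A",(75,69),.034,190),("a2","A",(170,58),.034,190),("a1","B",(280,87),.034,120),("a2","B",(396,90),.034,190),("a1","plain",(326,155),.012,0),("a2","plain",(426,159),.012,0),("a1","harm",(198,101),.02,120),("a2","harm",(321,102),.02,120),("a1","key",(158,125),.01,0),("a2","key",(280,128),.01,0),("a1","tin",(256,130),.015,0),("a2","tin",(373,133),.015,0)]:
    hsv=cv2.cvtColor(A[n][1],cv2.COLOR_BGR2HSV);S,V=hsv[...,1],hsv[...,2]
    x,y=seed
    m=(S<60)&(V>t)
    if k=="plain": m=(S<135)&(V>150); print(hsv[y,x],hsv[y+10,x-40])
    if k in("key","tin"): m=(V<110)
    m=cv2.morphologyEx(m.astype(np.uint8),cv2.MORPH_CLOSE,np.ones((5,5)))
    print(n,k,rect(n,m,seed,z))
E
python3 m2.py
```

```text
LED A [np.float64(69.31152647975078), np.float64(67.5233644859813)] [np.float64(176.12688821752266), np.float64(53.036253776435046)] [ 0.3625 -0.3     0.0355]
LED B [np.float64(283.70059880239523), np.float64(84.62874251497006)] [np.float64(401.39590443686006), np.float64(93.46416382252559)] [0.4321 0.1595 0.0351]
rim slA [ 0.4402 -0.1405  0.0486]
rim slB [0.3671 0.3047 0.0678]
a1 A (array([ 364.2613, -296.0722]), array([92.5645, 40.9234]), 65.07923889160156)
a2 A (array([ 364.4279, -296.7181]), array([91.8949, 41.0517]), 65.10009765625)
a1 B (array([435.9064, 161.5177]), array([93.3945, 42.9546]), 34.6724853515625)
a2 B (array([435.8263, 161.4664]), array([92.5573, 41.0053]), 34.0939826965332)
[ 19  97 236] [ 14 149 203]
a1 plain (array([574.0542, 254.1156]), array([140.9034,  95.0112]), 16.165300369262695)
[ 19  96 237] [ 14 148 201]
a2 plain (array([574.4572, 254.7656]), array([141.514 ,  94.1607]), 15.794814109802246)
a1 harm (array([461.559 , -13.0551]), array([97.3094, 24.9442]), -30.790607452392578)
a2 harm (array([461.3117, -13.0093]), array([96.2383, 24.2128]), -30.169219970703125)
a1 key (array([504.8362, -99.8212]), array([39.8466, 37.0814]), 20.27964210510254)
a2 key (array([506.5941, -98.5915]), array([42.9411, 30.5936]), 0.319824755191803)
a1 tin None
a2 tin None
```

The measurements agree well. Pedal tops stand at 35 mm and the slide rims at 49 mm (A is the short one) and 68 mm (B is the long one). The short slide is closest, so it goes first.

```bash
M="python3 -m inch"
$M '.06 .0137 .0014 .038 0 0 0;.06 .0137 .0014 .038 0 0 0;.06 .0137 .0014 .038 0 0 0;.06 .0137 .0014 .038 0 0 0;.06 .0137 .0014 .038 0 0 0' 15 | tail -1
$M '.06 .0137 .0014 .038 0 0 0;.06 .0137 .0014 .038 0 0 0;.06 .0137 .0014 .038 0 0 0;.06 0 0 0 0 0 0;.06 0 0 0 0 0 0'
python3 -c "from h import *; shot('b1')
goal((.4402,-.1405,.018))"
```

```text
finger_force: 0.0
clock: 3.58
tcp_pos: [0.4404, -0.139, 0.1222]
orientation: [[-1.0, -0.002, -0.002], [-0.002, 1.0, 0.001], [0.002, 0.001, -1.0]]
contact_force: [0.4, -0.2, 1.4]
grip_width: 0.0599
finger_force: 0.0
tool shift [ 0.0021 -0.0006  0.1057]
```

View pics/b1.png

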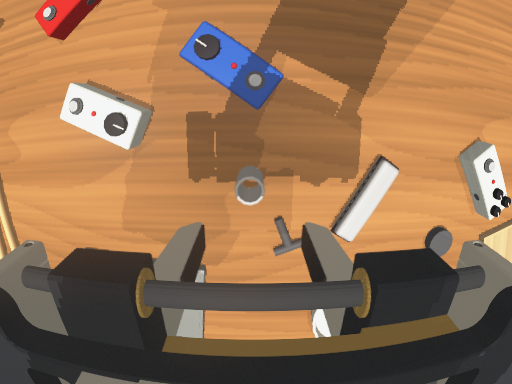

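The short slide's rim is at (250,190), centred between the fingers, whose edges are at columns 204 and 302. I'll descend and grip.

```bash
M="python3 -m inch"
$M '.06 0 -.0006 .035 0 0 0;.06 0 0 .035 0 0 0;.06 0 0 .0345 0 0 0;.06 0 0 0 0 0 0;.02 0 0 0 0 0 0' 20 
$M '.02 0 0 0 0 0 0;.02 0 0 0 0 0 0;.02 0 0 0 0 0 0'
$M '.02 0 0 -.02 0 0 0;.02 0 0 -.035 0 0 0;.02 0 0 -.035 0 0 0;.02 0 0 0 0 0 0'
```

```text
clock: 4.05
tcp_pos: [0.442, -0.1411, 0.0188]
orientation: [[-1.0, -0.001, 0.0], [-0.001, 1.0, -0.0], [-0.0, -0.0, -1.0]]
contact_force: [1.0, 0.1, -0.0]
grip_width: 0.0565
finger_force: 0.0
clock: 4.3
tcp_pos: [0.4421, -0.1415, 0.0196]
orientation: [[-1.0, -0.0, 0.003], [-0.0, 1.0, -0.002], [-0.003, -0.002, -1.0]]
contact_force: [-0.9, 0.6, 0.2]
grip_width: 0.0379
finger_force: 0.0
clock: 4.63
tcp_pos: [0.4438, -0.1423, 0.1141]
orientation: [[-1.0, -0.0, 0.009], [-0.0, 1.0, -0.004], [-0.009, -0.004, -1.0]]
contact_force: [0.2, 0.1, 0.8]
grip_width: 0.0205
finger_force: 0.0
```

The fingers close at only about 0.07 m/s, so that lift was too early and the grip missed. I'll look again, and have the helper also correct tilt drift.

```bash
cat >> h.py <<'E'
from scipy.spatial.transform import Rotation as Ro
def goal(p,yaw=None):
    """prints world-vertical correction: do rotvec first, then shift in the new tool axes"""
    s=telemetry.state();R=s["orientation"];y=R[:,1];cur=np.arctan2(y[1],y[0])
    yw=cur if yaw is None else cur+((yaw-cur+np.pi/2)%np.pi-np.pi/2)
    Y=np.array([np.cos(yw),np.sin(yw),0]);Z=np.array([0,0,-1.]);Rd=np.stack([np.cross(Y,Z),Y,Z],1)
    print("t",round(s["clock"],2),"rot",np.round(Ro.from_matrix(R.T@Rd).as_rotvec(),4),"then shift",np.round(Rd.T@(np.array(p)-s["tcp_pos"]),4),"tcp",np.round(s["tcp_pos"],4),"q6",round(s["qpos"][5],2))
E
python3 - <<'E'
from h import *
goal((.4402,-.1405,.018),np.pi/2)
c,im=shot('b2')
hsv=cv2.cvtColor(im,cv2.COLOR_BGR2HSV)
m=((hsv[...,1]<60)&(hsv[...,2]>100)).astype(np.uint8)
r=m[150:230,200:300];ys,xs=np.nonzero(r);print(len(xs))
for (x0,y0,x1,y1) in [(200,150,300,230)]:
    cs,_=cv2.findContours(r,cv2.RETR_EXTERNAL,cv2.CHAIN_APPROX_NONE)
    for q in cs:
        if len(q)>20:
            e=cv2.minEnclosingCircle(q);uv=np.array(e[0])+[x0,y0];print(uv,e[1],plane(c,uv,.0486,True))
cv2.imwrite("pics/b2c.png",cv2.resize(im[120:260,150:350],None,fx=3,fy=3))
E
```

```text
t 4.63 rot [-0.0041  0.0094  0.0003] then shift [0.0036 0.0018 0.0961] tcp [ 0.4438 -0.1423  0.1141] q6 -1.98
1086
[222.5 227. ] 10.688879013061523 [[ 0.47759163 -0.1705568   0.0486    ]]
[283.  226.5] 10.30786418914795 [[ 0.47704519 -0.11398393  0.0486    ]]
[253.43736649 182.74837875] 19.756492614746094 [[ 0.43470657 -0.14158691  0.0486    ]]
```

View pics/b2c.png

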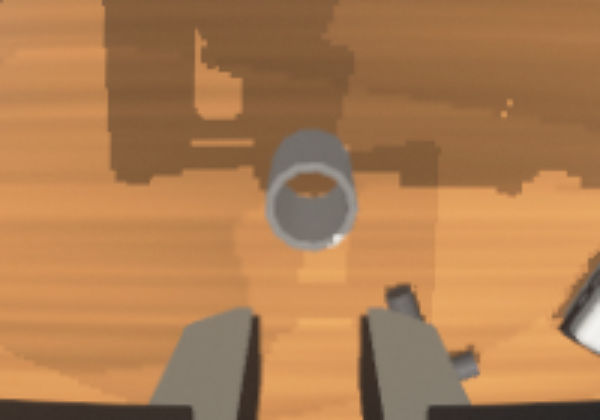

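The slide still stands with its rim at about (254,189) in the full frame. I'll straighten the tool, open, descend again and wait for the grip.

```bash
M="python3 -m inch"
$M '.055 .0036 .0013 0 -.0041 .0094 0;.055 0 0 .012 0 0 0;.055 0 0 .012 0 0 0;.055 0 0 .012 0 0 0;.055 0 0 .012 0 0 0' 20 |tail -2
$M '.055 0 0 .025 0 0 0;.055 0 0 .0225 0 0 0;.02 0 0 0 0 0 0;.02 0 0 0 0 0 0;.02 0 0 0 0 0 0' | grep -E 'tcp|ori'
$M '.02 0 0 0 0 0 0;.02 0 0 0 0 0 0;.02 0 0 0 0 0 0;.02 0 0 0 0 0 0'
python3 -c "from h import *; goal((.650,.004,.12),np.pi/2)"
```

```text
grip_width: 0.049
finger_force: 0.0
tcp_pos: [0.4362, -0.1394, 0.0125]
orientation: [[-1.0, -0.0, -0.01], [-0.0, 1.0, 0.004], [0.01, 0.004, -1.0]]
clock: 5.85
tcp_pos: [0.4367, -0.1396, 0.0127]
orientation: [[-1.0, -0.0, -0.008], [-0.0, 1.0, 0.004], [0.008, 0.004, -1.0]]
contact_force: [0.1, 0.2, 6.0]
grip_width: 0.0282
finger_force: 19.9
t 5.85 rot [ 0.0035 -0.008   0.0002] then shift [-0.2133  0.1436 -0.1073] tcp [ 0.4367 -0.1396  0.0127] q6 -1.98
```

```bash
M="python3 -m inch"
$M '.02 0 0 -.02 0 0 0;.02 0 0 -.035 0 0 0;.02 0 0 -.04 .0035 -.008 0;.02 -.0305 .0205 -.0123 0 0 0;.02 -.0305 .0205 0 0 0 0' | grep -E 'tcp|ori|fing'
$M '.02 -.0305 .0205 0 0 0 0;.02 -.0305 .0205 0 0 0 0;.02 -.0305 .0205 0 0 0 0;.02 -.0305 .0205 0 0 0 0;.02 -.0305 .0205 0 0 0 0' | grep -E 'tcp|ori'
$M '.02 0 0 0 0 0 0;.02 0 0 0 0 0 0;.02 0 0 0 0 0 0' | grep -E 'tcp|ori|fing|grip'
python3 -c "from h import *; goal((.650,.004,.019),np.pi/2)"
$M '.02 0 0 0 0 0 0;.02 0 0 0 0 0 0;.02 0 0 0 0 0 0' | grep -E 'tcp|ori|fing|grip'
python3 -c "from h import *; goal((.650,.004,.019),np.pi/2)"
```

```text
tcp_pos: [0.5001, -0.0993, 0.1235]
orientation: [[-1.0, 0.002, 0.005], [0.002, 1.0, -0.001], [-0.005, -0.001, -1.0]]
finger_force: 19.9
tcp_pos: [0.6516, 0.0052, 0.119]
orientation: [[-1.0, -0.0, -0.002], [-0.0, 1.0, 0.001], [0.002, 0.001, -1.0]]
tcp_pos: [0.6497, 0.0037, 0.1186]
orientation: [[-1.0, -0.0, -0.003], [-0.0, 1.0, 0.0], [0.003, 0.0, -1.0]]
grip_width: 0.0282
finger_force: 19.9
t 6.93 rot [ 0.0005 -0.0027  0.0004] then shift [-0.0003  0.0003  0.0996] tcp [0.6497 0.0037 0.1186] q6 -1.64
tcp_pos: [0.6501, 0.0032, 0.1193]
orientation: [[-1.0, 0.001, -0.001], [0.001, 1.0, 0.001], [0.001, 0.001, -1.0]]
grip_width: 0.0278
finger_force: 19.9
t 7.18 rot [ 0.0006 -0.0013 -0.0007] then shift [1.000e-04 8.000e-04 1.003e-01] tcp [0.6501 0.0032 0.1193] q6 -1.64
```

```bash
M="python3 -m inch"
$M '.02 0 0 .03 0 0 0;.02 0 0 .03 0 0 0;.02 0 0 .03 0 0 0;.02 0 0 .006 0 0 0;.02 0 0 .003 0 0 0' | tail -1
$M '.02 0 0 0 0 0 0;.02 0 0 0 0 0 0'
$M '.045 0 0 0 0 0 0;.045 0 0 0 0 0 0;.045 0 0 0 0 0 0;.045 0 0 0 0 0 0' | grep -E 'tcp|contact|grip'
```

```text
finger_force: 19.9
clock: 7.77
tcp_pos: [0.6514, 0.0037, 0.0219]
orientation: [[-1.0, -0.0, 0.001], [-0.0, 1.0, 0.0], [-0.001, 0.0, -1.0]]
contact_force: [-0.4, 0.2, 0.1]
grip_width: 0.0278
finger_force: 19.9
tcp_pos: [0.6507, 0.0038, 0.0207]
contact_force: [-0.3, 0.2, -0.3]
grip_width: 0.0444
```

```bash
M="python3 -m inch"
$M '.045 0 0 -.04 0 0 0;.045 0 0 -.04 0 0 0;.05 0 0 -.04 0 0 0' | tail -1
$M '.05 .0378 -.0034 0 0 0 0;.05 .0378 -.0034 0 0 0 0;.05 .0378 -.0034 0 0 0 0;.05 .0378 -.0034 0 0 0 0;.05 .0378 -.0034 0 0 0 0' | tail -1
$M '.05 0 0 0 0 0 .1064;.05 0 0 0 0 0 .1064;.05 0 0 0 0 0 .1064;.05 0 0 0 0 0 .1064;.05 0 0 0 0 0 .1064' | tail -1
$M '.05 0 0 0 0 0 0;.05 0 0 0 0 0 0;.05 0 0 0 0 0 0' | tail -1
python3 -c "from h import *; goal((.4614,-.013,.004),np.radians(59.5)); shot('c1')"
```

```text
finger_force: 0.0
finger_force: 0.0
finger_force: 0.0
finger_force: 0.0
t 9.43 rot [-0.0001 -0.0014  0.004 ] then shift [2.000e-04 1.000e-04 1.364e-01] tcp [ 0.4616 -0.0132  0.1404] q6 -1.17
```

View pics/c1.png

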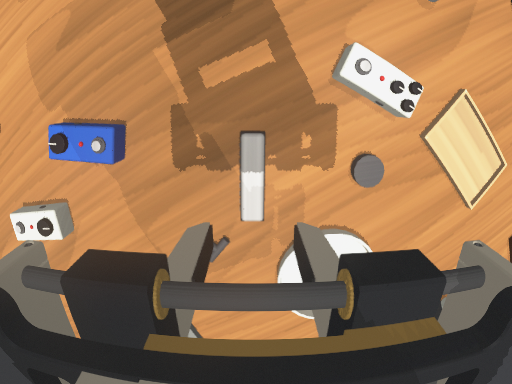

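The harmonica is at (252,176), lined up upright and midway between the fingers. The tin is at (368,170) and the key at (218,248), both clear.

```bash
M="python3 -m inch"
$M '.05 0 0 .04 0 0 0;.05 0 0 .04 0 0 0;.05 0 0 .04 0 0 0;.05 0 0 .014 0 0 0;.015 0 0 .0015 0 0 0' 20 | tail -1
$M '.015 0 0 0 0 0 0;.015 0 0 0 0 0 0;.015 0 0 0 0 0 0;.015 0 0 0 0 0 0;.015 0 0 0 0 0 0'
python3 -c "from h import *; goal((.5743,.2544,.12),np.radians(106))"
```

```text
finger_force: 0.0
clock: 10.32
tcp_pos: [0.462, -0.0132, 0.0057]
orientation: [[-0.862, 0.507, 0.0], [0.507, 0.862, 0.0], [-0.0, 0.001, -1.0]]
contact_force: [0.3, 0.9, -0.2]
grip_width: 0.0165
finger_force: 0.0
t 10.32 rot [ 4.000e-04  4.000e-04 -8.108e-01] then shift [-0.1817  0.2263 -0.1143] tcp [ 0.462  -0.0132  0.0057] q6 -1.17
```

```bash
python3 - <<'E'
from h import *
c,im=shot('c2'); s=imaging.grab_frame("scene")
cv2.imwrite("pics/c2c.png",np.vstack([cv2.resize(im[90:270,120:380],(780,300)),cv2.resize(s[130:250,180:440],(780,290))]))
E
```

```text
(no output)
```

View pics/c2c.png

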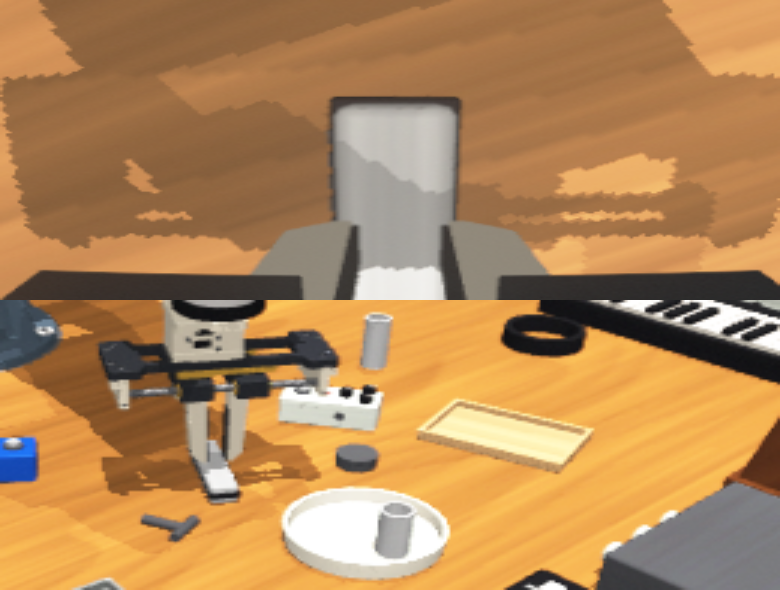

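The picture shows the finger gap narrower than the harmonica (crop top, edges at x≈332 and 460). So the pads have closed above its covers, and the harmonica hasn't moved. I'll open, go lower and close again.

```bash
M="python3 -m inch"
$M '.045 0 0 0 0 0 0;.045 0 0 0 0 0 0;.045 0 0 0 0 0 0;.045 0 0 0 0 0 0;.045 0 0 0 0 0 0' 25 | tail -2
$M '.045 0 0 .004 0 0 0;.045 0 0 0 0 0 0;.015 0 0 0 0 0 0;.015 0 0 0 0 0 0' | grep -E 'tcp|grip|contact'
$M '.015 0 0 0 0 0 0;.015 0 0 0 0 0 0;.015 0 0 0 0 0 0'
```

```text
grip_width: 0.0428
finger_force: 0.0
tcp_pos: [0.4612, -0.0131, 0.0006]
contact_force: [1.2, -0.3, 0.0]
grip_width: 0.0361
clock: 11.42
tcp_pos: [0.4613, -0.0132, 0.0008]
orientation: [[-0.862, 0.507, -0.001], [0.507, 0.862, 0.001], [0.001, -0.0, -1.0]]
contact_force: [0.2, 0.3, -0.0]
grip_width: 0.0174
finger_force: 0.0
```

```bash
python3 -m inch '.0 0 0 0 0 0 0;.0 0 0 0 0 0 0;.0 0 0 0 0 0 0' | grep -E 'grip|force'; python3 - <<'E'
from h import *
c,im=shot('c3'); s=imaging.grab_frame("scene"); d=imaging.grab_frame("side")
p,_=cv2.projectPoints(np.array([[.4613,-.0132,.0]]),*[np.array(imaging.calibration("side")[k],float) for k in("rvec","tvec","intrinsics")],None);u,v=map(int,p[0,0]);print(u,v)
cv2.imwrite("pics/c3c.png",np.hstack([cv2.resize(s[150:220,215:290],(400,400),interpolation=cv2.INTER_CUBIC),cv2.resize(d[v-50:v+20,u-40:u+35],(400,400),interpolation=cv2.INTER_CUBIC)]))
E
```

```text
contact_force: [0.4, 0.8, -0.1]
grip_width: 0.0014
finger_force: 0.0
259 207
```

View pics/c3c.png

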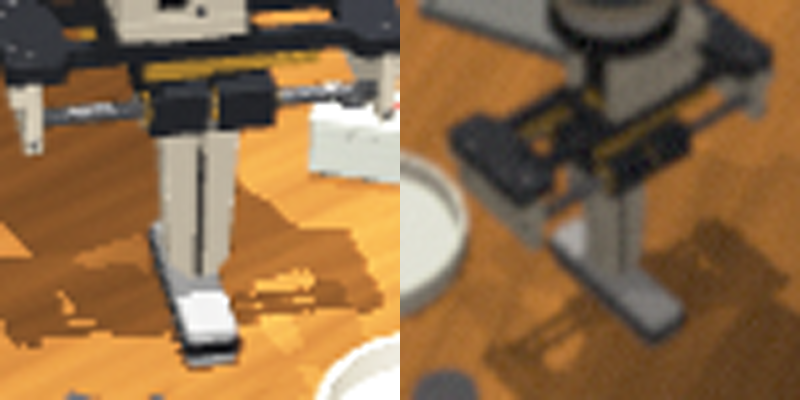

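The fingers look fully shut with their tips on top of the harmonica. I'll triangulate the tip from both views and compare it with the reported TCP.

```bash
python3 - <<'E'
from h import *
cs,cd=imaging.calibration("scene"),imaging.calibration("side")
print(tri([(o,v[0]) for o,v in (ray(cs,(252.5,198.1)),ray(cd,(260.2,204.6)))]), plane(cs,(252.5,198.1),.022),plane(cd,(260.2,204.6),.022),plane(cs,(252.5,198.1),.0),plane(cd,(260.2,204.6),.0))
for n,c in(("scene",cs),("side",cd)):
  print(n,[cv2.projectPoints(np.array([[.4613,-.0132,z]]),c["rvec"],c["tvec"],c["intrinsics"],None)[0].ravel() for z in(0,.022)])
goal((.46,-.01,.1))
E
```

```text
[ 0.4586793  -0.0089481   0.01662584] [[ 0.46799339 -0.01407655  0.022     ]] [[ 0.45489077 -0.0059006   0.022     ]] [[0.44225439 0.00979078 0.        ]] [[ 0.46293822 -0.0279463   0.        ]]
scene [array([250.88091238, 204.04283909]), array([251.02365347, 196.94355799])]
side [array([259.10105718, 207.65349095]), array([259.10396418, 202.65699439])]
t 11.82 rot [-0.0002 -0.0015 -0.    ] then shift [ 0.0027  0.0021 -0.0992] tcp [ 0.4613 -0.0132  0.0008] q6 -1.17
```

Seen from outside, the real fingertip is about 17–20 mm above the reported TCP, and it carries no contact force. I'll open and lower in small steps, watching the force.

```bash
M="python3 -m inch"
$M '.045 0 0 0 0 0 0;.045 0 0 0 0 0 0;.045 0 0 0 0 0 0;.045 0 0 0 0 0 0;.045 0 0 0 0 0 0' |tail -2
$M '.045 0 0 0 0 0 0;.045 0 0 0 0 0 0;.045 0 0 0.003 0 0 0;.045 0 0 0 0 0 0' |grep -E 'tcp|contact|grip'
$M '.045 0 0 0.003 0 0 0;.045 0 0 0 0 0 0' |grep -E 'tcp|contact|grip'
```

```text
grip_width: 0.0292
finger_force: 0.0
tcp_pos: [0.4611, -0.0131, -0.0026]
contact_force: [0.2, 1.2, -0.0]
grip_width: 0.0447
tcp_pos: [0.4611, -0.0131, -0.0057]
contact_force: [0.1, -0.0, 0.1]
grip_width: 0.0447
```

```bash
M="python3 -m inch"
$M '.045 0 0 0.004 0 0 0;.045 0 0 0 0 0 0' |grep -E 'tcp|contact'
$M '.045 0 0 0.003 0 0 0;.045 0 0 0 0 0 0' |grep -E 'tcp|contact'
$M '.015 0 0 0 0 0 0;.015 0 0 0 0 0 0;.015 0 0 0 0 0 0;.015 0 0 0 0 0 0;.015 0 0 0 0 0 0' |grep -E 'tcp|contact|grip|fing'
```

```text
tcp_pos: [0.461, -0.0131, -0.0098]
contact_force: [0.7, -0.4, 0.0]
tcp_pos: [0.4611, -0.0131, -0.0126]
contact_force: [0.1, 0.7, 0.8]
tcp_pos: [0.4614, -0.0132, -0.0122]
contact_force: [-0.3, -0.0, 0.4]
grip_width: 0.0261
finger_force: 25.0
```

Confirmed: the reported z is about 19 mm below the real fingertip. The harmonica is now gripped at 26 mm with 25 N, so I'll carry it to the plain tray.

```bash
M="python3 -m inch"
$M '.015 0 0 -.02 0 0 0;.015 0 0 -.036 0 0 0;.015 0 0 -.036 0 0 0;.015 0 0 -.03 0 0 0;.015 0 0 0 0 0 -.1158' |tail -2
$M '.015 0 0 0 0 0 -.1158;.015 0 0 0 0 0 -.1158;.015 0 0 0 0 0 -.1158;.015 0 0 0 0 0 -.1158;.015 0 0 0 0 0 -.1158' |tail -2
$M '.015 0 0 0 0 0 -.1158;.015 -.0227 .0283 0 0 0 0;.015 -.0227 .0283 0 0 0 0;.015 -.0227 .0283 0 0 0 0;.015 -.0227 .0283 0 0 0 0' |tail -2
$M '.015 -.0227 .0283 0 0 0 0;.015 -.0227 .0283 0 0 0 0;.015 -.0227 .0283 0 0 0 0;.015 -.0227 .0283 0 0 0 0;.015 0 0 0 0 0 0' |tail -2
$M '.015 0 0 0 0 0 0;.015 0 0 0 0 0 0;.015 0 0 0 0 0 0' |tail -2
python3 -c "from h import *; goal((.5743,.2544,-.007),np.radians(106)); shot('d1')"
```

```text
grip_width: 0.026
finger_force: 25.0
grip_width: 0.026
finger_force: 25.0
grip_width: 0.0263
finger_force: 25.0
grip_width: 0.0261
finger_force: 25.0
grip_width: 0.0262
finger_force: 25.0
t 15.4 rot [ 0.0008 -0.002  -0.0012] then shift [-0.0012  0.0007  0.1167] tcp [0.5734 0.2534 0.1097] q6 -1.51
```

View pics/d1.png

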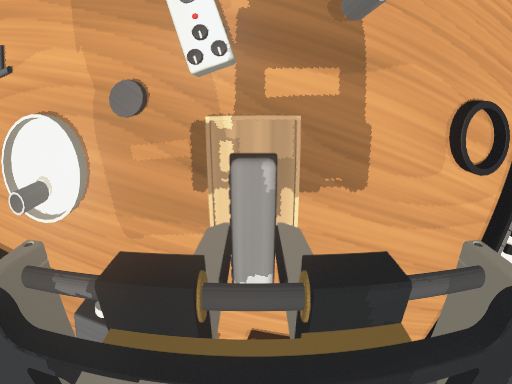

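The harmonica (252,220) is parallel to and centred over the plain tray, whose edges are at columns 207 and 300. The short slide stands in the dish at (30,195). I'll lower and release.

```bash
M="python3 -m inch"
$M '.015 0 0 .035 0 0 0;.015 0 0 .035 0 0 0;.015 0 0 .035 0 0 0;.015 0 0 .008 0 0 0;.015 0 0 .0025 0 0 0' |tail -1
$M '.015 0 0 0 0 0 0;.015 0 0 0 0 0 0'|grep -E 'tcp|contact|grip'
$M '.04 0 0 0 0 0 0;.04 0 0 0 0 0 0;.04 0 0 0 0 0 0' |grep -E 'tcp|contact|grip'
$M '.05 0 0 -.03 0 0 0;.06 0 0 -.04 0 0 0;.06 0 0 -.04 0 0 0;.06 0 0 -.03 0 0 0' |tail -1
python3 -c "from h import *; goal((.3671,.3047,.021),np.radians(106)); shot('d2')"
```

```text
finger_force: 25.0
tcp_pos: [0.5749, 0.2547, -0.0036]
contact_force: [0.3, 0.3, -1.5]
grip_width: 0.0261
tcp_pos: [0.5742, 0.2547, -0.0045]
contact_force: [-0.2, 0.2, 0.3]
grip_width: 0.0388
finger_force: 0.0
t 16.62 rot [ 0.0011  0.0019 -0.0004] then shift [0.1855 0.1052 0.1171] tcp [0.5745 0.2547 0.1381] q6 -1.51
```

```bash
M="python3 -m inch"
$M '.06 .0309 .0175 0 0 0 0;.06 .0309 .0175 0 0 0 0;.06 .0309 .0175 0 0 0 0;.06 .0309 .0175 0 0 0 0;.06 .0309 .0175 0 0 0 0' |tail -1
$M '.06 .0309 .0175 0 0 0 0;.06 0 0 0 0 0 .093;.06 0 0 0 0 0 .093;.06 0 0 0 0 0 .093;.06 0 0 0 0 0 0' |tail -1
$M '.06 0 0 0 0 0 0;.06 0 0 0 0 0 0' |tail -1
python3 - <<'E'
from h import *
goal((.3671,.3047,.016),np.pi/2); c,im=shot('e1')
hsv=cv2.cvtColor(im,cv2.COLOR_BGR2HSV)
m=((hsv[...,1]<60)&(hsv[...,2]>150)).astype(np.uint8)[130:240,190:320]
for q in cv2.findContours(m,cv2.RETR_EXTERNAL,cv2.CHAIN_APPROX_NONE)[0]:
    if len(q)>25: e=cv2.minEnclosingCircle(q);uv=np.array(e[0])+[190,130];print(uv,e[1],plane(c,uv,.068,True))
E
```

```text
finger_force: 0.0
finger_force: 0.0
finger_force: 0.0
t 17.67 rot [ 0.0007 -0.0012  0.0027] then shift [-0.0003  0.0004  0.1187] tcp [0.3668 0.3043 0.1347] q6 -0.98
[241.5 198. ] 8.90234661102295 [[0.37157577 0.29458396 0.068     ]]
[246.  182.5] 8.732224464416504 [[0.35708751 0.29872829 0.068     ]]
```

```bash
python3 - <<'E'
from h import *
c,im=load('e1')
hsv=cv2.cvtColor(im,cv2.COLOR_BGR2HSV)
for t in (100,120,140):
    m=((hsv[...,1]<70)&(hsv[...,2]>t)).astype(np.uint8)[120:225,200:310]
    for q in cv2.findContours(m,cv2.RETR_EXTERNAL,cv2.CHAIN_APPROX_NONE)[0]:
        if len(q)>25:
            x,y,w,h=cv2.boundingRect(q);print(t,"box",x+200,y+120,w,h,"rim low-circle",plane(c,(x+200+w/2-.5,y+120+h-w/2-.5),.068,True))
E
```

```text
100 box 236 163 30 43 rim low-circle [[0.36450287 0.30272769 0.068     ]]
120 box 236 176 30 30 rim low-circle [[0.36450287 0.30272769 0.068     ]]
140 box 236 177 30 29 rim low-circle [[0.36450287 0.30272769 0.068     ]]
```

```bash
M="python3 -m inch"
$M '.06 .001 -.001 .036 0 0 0;.06 .001 0 .036 0 0 0;.06 0 0 .036 0 0 0;.05 0 0 .01 0 0 0;.02 0 0 0 0 0 0' 20|grep -E 'tcp|contact|grip'
$M '.02 0 0 0 0 0 0;.02 0 0 0 0 0 0;.02 0 0 0 0 0 0;.02 0 0 0 0 0 0;.02 0 0 0 0 0 0' |grep -E 'tcp|contact|grip|fing'
python3 -c "from h import *; goal((.596,.004,.16),np.pi/2)"
```

```text
tcp_pos: [0.3633, 0.3025, 0.0148]
contact_force: [-0.0, -0.0, 0.5]
grip_width: 0.0508
tcp_pos: [0.3655, 0.3041, 0.018]
contact_force: [-0.2, -0.7, 8.6]
grip_width: 0.0279
finger_force: 19.9
t 18.55 rot [ 0.0023  0.0011 -0.0001] then shift [-0.2305 -0.3001 -0.142 ] tcp [0.3655 0.3041 0.018 ] q6 -0.98
```

```bash
M="python3 -m inch"
$M '.02 0 0 -.02 0 0 0;.02 0 0 -.04 0 0 0;.02 0 0 -.04 0 0 0;.02 0 0 -.04 0 0 0;.02 -.02305 -.03 0 0 0 0' |tail -1
$M '.02 -.02305 -.03 0 0 0 0;.02 -.02305 -.03 0 0 0 0;.02 -.02305 -.03 0 0 0 0;.02 -.02305 -.03 0 0 0 0;.02 -.02305 -.03 0 0 0 0' |tail -1
$M '.02 -.02305 -.03 0 0 0 0;.02 -.02305 -.03 0 0 0 0;.02 -.02305 -.03 0 0 0 0;.02 -.02305 -.03 0 0 0 0;.02 0 0 0 0 0 0' |tail -1
$M '.02 0 0 0 0 0 0;.02 0 0 0 0 0 0;.02 0 0 0 0 0 0;.02 0 0 0 0 0 0' |tail -2
python3 -c "from h import *; goal((.596,.004,.024),np.pi/2); shot('e2')"
```

```text
finger_force: 19.9
finger_force: 19.9
finger_force: 19.9
grip_width: 0.0279
finger_force: 19.9
t 20.13 rot [ 0.0007 -0.0014  0.0011] then shift [-0.0014 -0.0003  0.1324] tcp [0.5946 0.0043 0.1564] q6 -1.64
```

```bash
M="python3 -m inch"
$M '.02 -.001 0 .04 0 0 0;.02 0 0 .04 0 0 0;.02 0 0 .035 0 0 0;.02 0 0 .008 0 0 0;.02 0 0 .006 0 0 0' |tail -1
$M '.02 0 0 0 0 0 0;.02 0 0 0 0 0 0;.02 0 0 0.002 0 0 0;.02 0 0 0 0 0 0'|grep -E 'tcp|contact|grip'
```

```text
finger_force: 19.9
tcp_pos: [0.5967, 0.0033, 0.0264]
contact_force: [-0.3, -0.3, -1.1]
grip_width: 0.0283
```

```bash
M="python3 -m inch"
$M '.02 0 0 .0025 0 0 0;.02 0 0 0 0 0 0;.045 0 0 0 0 0 0;.045 0 0 0 0 0 0;.045 0 0 0 0 0 0'|grep -E 'tcp|contact|grip'
$M '.05 0 0 -.035 0 0 0;.06 0 0 -.04 0 0 0;.07 0 0 -.04 0 0 0;.07 0 0 0 0 0 -.12;.07 0 0 0 0 0 -.12' |tail -1
$M '.07 0 0 0 0 0 -.12;.07 0 0 0 0 0 -.12;.07 0 0 0 0 0 -.12;.07 0 0 0 0 0 0;.07 0 0 0 0 0 0' |tail -1
python3 -c "from h import *; goal((.436,.1615,.0),np.radians(124.4)); shot('e3')"
```

```text
tcp_pos: [0.5959, 0.0033, 0.0227]
contact_force: [-0.5, 0.4, 0.3]
grip_width: 0.0424
finger_force: 0.0
finger_force: 0.0
t 22.18 rot [ 0.0014 -0.001  -0.0045] then shift [0.0427 0.221  0.1375] tcp [0.596  0.0033 0.1375] q6 -2.24
```

```bash
M="python3 -m inch"
$M '.075 .0071 .0368 0 0 0 0;.075 .0071 .0368 0 0 0 0;.075 .0071 .0368 0 0 0 0;.075 .0071 .0368 0 0 0 0;.075 .0071 .0368 0 0 0 0' |tail -1
$M '.075 .0071 .0368 0 0 0 0;.075 0 0 0 0 0 0;.075 0 0 0 0 0 0;.075 0 0 0 0 0 0' |tail -2
python3 - <<'E'
from h import *
goal((.436,.1615,-.004),np.radians(124.4)); c,im=shot('f1')
s=telemetry.state();R=s["orientation"]
hsv=cv2.cvtColor(im,cv2.COLOR_BGR2HSV);m=((hsv[...,1]<60)&(hsv[...,2]>100)).astype(np.uint8);m[225:]=0
m=cv2.morphologyEx(m,cv2.MORPH_CLOSE,np.ones((7,7)))
for q in cv2.findContours(m,cv2.RETR_EXTERNAL,cv2.CHAIN_APPROX_NONE)[0]:
    if cv2.contourArea(q)>1500:
        print(cv2.boundingRect(q));ce,sz,a=cv2.minAreaRect((plane(c,q[:,0],.034,True)[:,:2]*1000).astype(np.float32));print(ce,sz,a)
E
```

```text
finger_force: 0.0
grip_width: 0.0753
finger_force: 0.0
t 22.98 rot [ 0.0009 -0.0001 -0.0022] then shift [0.0007 0.0005 0.1422] tcp [0.4369 0.1614 0.1382] q6 -1.92
(35, 178, 84, 47)
(580.861328125, -8.797843933105469) (57.62237548828125, 131.41488647460938) 36.798866271972656
(233, 133, 42, 90)
(433.78851318359375, 160.67898559570312) (94.1048583984375, 41.658958435058594) 34.20951461791992
```

The fresh wrist measurement gives the pedal top as 94.1 × 41.7 mm at (.434,.161), yaw 34.2°, which matches the survey. Descending.

```bash
M="python3 -m inch"
$M '.075 .001 0 .038 0 0 0;.075 0 0 .038 0 0 0;.075 0 0 .038 0 0 0;.075 0 0 .024 0 0 0;.03 0 0 .004 0 0 0' 30|grep -E 'tcp|contact|grip'
$M '.03 0 0 0 0 0 0;.03 0 0 0 0 0 0;.03 0 0 0 0 0 0;.03 0 0 0 0 0 0;.03 0 0 0 0 0 0' |tail -2
$M '.03 0 0 0 0 0 0;.03 0 0 0 0 0 0'
python3 - <<'E'
from h import *
y=np.radians(84.1);o=np.array([.604,-.2825,.12])
goal(o+.042*np.array([np.cos(y),np.sin(y),0]),y)
E
```

```text
tcp_pos: [0.4337, 0.1596, -0.0077]
contact_force: [-0.7, 0.3, -1.1]
grip_width: 0.0717
grip_width: 0.0416
finger_force: 30.0
clock: 24.03
tcp_pos: [0.4362, 0.1612, -0.0028]
orientation: [[-0.825, -0.564, 0.001], [-0.564, 0.825, 0.001], [-0.001, 0.0, -1.0]]
contact_force: [-1.2, -1.0, 8.2]
grip_width: 0.0417
finger_force: 30.0
t 24.03 rot [0.0009 0.0011 0.7028] then shift [-0.2126 -0.3821 -0.1228] tcp [ 0.4362  0.1612 -0.0028] q6 -1.92
```

```bash
M="python3 -m inch"
$M '.03 0 0 -.02 0 0 0;.03 0 0 -.034 0 0 .117;.03 0 0 -.034 0 0 .117;.03 0 0 -.035 0 0 .117;.03 0 0 0 0 0 .117' |tail -1
$M '.03 0 0 0 0 0 .117;.03 0 0 0 0 0 .118;.03 -.0193 -.0347 0 0 0 0;.03 -.0193 -.0347 0 0 0 0;.03 -.0193 -.0347 0 0 0 0' |tail -1
$M '.03 -.0193 -.0347 0 0 0 0;.03 -.0193 -.0347 0 0 0 0;.03 -.0193 -.0347 0 0 0 0;.03 -.0193 -.0347 0 0 0 0;.03 -.0193 -.0347 0 0 0 0' |tail -1
$M '.03 -.0193 -.0347 0 0 0 0;.03 -.0193 -.0347 0 0 0 0;.03 -.0193 -.0347 0 0 0 0;.03 0 0 0 0 0 0;.03 0 0 0 0 0 0' |tail -1
$M '.03 0 0 0 0 0 0;.03 0 0 0 0 0 0;.03 0 0 0 0 0 0' |tail -2
python3 - <<'E'
from h import *
y=np.radians(84.1);o=np.array([.604,-.2825,.002])
goal(o+.042*np.array([np.cos(y),np.sin(y),0]),y);shot('f2')
E
```

```text
finger_force: 30.0
finger_force: 30.0
finger_force: 30.0
finger_force: 30.0
grip_width: 0.0416
finger_force: 30.0
t 25.95 rot [ 0.0005 -0.0015  0.001 ] then shift [-0.0013 -0.0011  0.1168] tcp [ 0.6072 -0.2395  0.1188] q6 -1.92
```

View pics/f2.png

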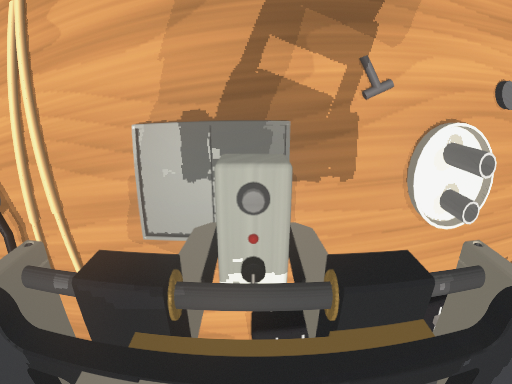

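The pedal (252,215) is parallel to the tray's right-hand bay, and both slides stand upright in the dish at (470,155) and (460,207). I'll lower and release.

```bash
M="python3 -m inch"
$M '.03 -.001 -.001 .036 0 0 0;.03 0 0 .036 0 0 0;.03 0 0 .034 0 0 0;.03 0 0 .007 0 0 0;.03 0 0 .002 0 0 0' |tail -1
$M '.03 0 0 0 0 0 0;.03 0 0 0.001 0 0 0;.03 0 0 0 0 0 0'|grep -E 'tcp|contact|grip'
$M '.054 0 0 0 0 0 0;.054 0 0 0 0 0 0;.054 0 0 0 0 0 0' |grep -E 'tcp|contact|grip'
$M '.054 0 0 -.03 0 0 0;.06 0 0 -.04 0 0 0;.07 0 0 -.04 0 0 0;.075 0 0 -.03 0 0 0;.075 0 0 0 0 0 0' |tail -1
python3 -c "from h import *; goal((.3645,-.2964,.14),np.radians(155.1)); shot('f3')"
```

```text
finger_force: 30.0
tcp_pos: [0.6088, -0.2418, 0.0038]
contact_force: [-0.6, -0.7, -1.6]
grip_width: 0.0418
tcp_pos: [0.6084, -0.2418, 0.0031]
contact_force: [0.6, 0.9, 0.1]
grip_width: 0.0532
finger_force: 0.0
t 27.33 rot [-0.0081  0.0055 -1.2393] then shift [0.1522 0.2012 0.0099] tcp [ 0.6111 -0.2431  0.1499] q6 -1.92
```

Turning that way would pass joint 6's limit, so I'll take the equivalent half-turn grasp (rz +1.902).

```bash
M="python3 -m inch"
$M '.075 0 0 0 0 0 .119;.075 0 0 0 0 0 .119;.075 0 0 0 0 0 .119;.075 0 0 0 0 0 .119;.075 0 0 0 0 0 .119' |tail -1
$M '.075 0 0 0 0 0 .119;.075 0 0 0 0 0 .119;.075 0 0 0 0 0 .119;.075 0 0 0 0 0 .119;.075 0 0 0 0 0 .119' |tail -1
$M '.075 0 0 0 0 0 .119;.075 0 0 0 0 0 .119;.075 0 0 0 0 0 .119;.075 0 0 0 0 0 .119;.075 0 0 0 0 0 .119' |tail -1
$M '.075 0 0 0 0 0 .117;.075 -.0217 -.0287 0 0 0 0;.075 -.0217 -.0287 0 0 0 0;.075 -.0217 -.0287 0 0 0 0;.075 -.0217 -.0287 0 0 0 0' |tail -1
$M '.075 -.0217 -.0287 0 0 0 0;.075 -.0217 -.0287 0 0 0 0;.075 -.0217 -.0287 0 0 0 0;.075 0 0 0 0 0 0;.075 0 0 0 0 0 0' |tail -1
$M '.075 0 0 0 0 0 0;.075 0 0 0 0 0 0' |tail -2
python3 - <<'E'
from h import *
goal((.3645,-.2964,-.004),np.radians(-24.9)); c,im=shot('g1')
hsv=cv2.cvtColor(im,cv2.COLOR_BGR2HSV);m=((hsv[...,1]<60)&(hsv[...,2]>120)).astype(np.uint8);m[225:]=0
m=cv2.morphologyEx(m,cv2.MORPH_CLOSE,np.ones((7,7)))
for q in cv2.findContours(m,cv2.RETR_EXTERNAL,cv2.CHAIN_APPROX_NONE)[0]:
    if cv2.contourArea(q)>1000:
        print(cv2.boundingRect(q));ce,sz,a=cv2.minAreaRect((plane(c,q[:,0],.034,True)[:,:2]*1000).astype(np.float32));print(ce,sz,a)
E
```

```text
finger_force: 0.0
finger_force: 0.0
finger_force: 0.0
finger_force: 0.0
finger_force: 0.0
grip_width: 0.0747
finger_force: 0.0
t 29.63 rot [-0.0018 -0.0001  0.001 ] then shift [-0.0008  0.0022  0.1464] tcp [ 0.3628 -0.2947  0.1424] q6 -0.35
(235, 136, 41, 89)
(365.2393798828125, -294.7378845214844) (94.72406005859375, 41.5374870300293) 65.0874252319336
(368, 19, 112, 150)
(593.6572875976562, -280.4425354003906) (152.5275115966797, 127.46613311767578) 84.1325912475586
```

```bash
M="python3 -m inch"
$M '.075 -.001 .0015 .038 0 0 0;.075 0 0 .038 0 0 0;.075 0 0 .038 0 0 0;.075 0 0 .026 0 0 0;.03 0 0 .004 0 0 0' 30|grep -E 'tcp|contact|grip'
$M '.03 0 0 0 0 0 0;.03 0 0 0 0 0 0;.03 0 0 0 0 0 0;.03 0 0 0 0 0 0;.03 0 0 0 0 0 0' |tail -2
$M '.03 0 0 0 0 0 0;.03 0 0 0 0 0 0'
python3 - <<'E'
from h import *
y=np.radians(84.1);o=np.array([.604,-.2825,.12])
goal(o-.042*np.array([np.cos(y),np.sin(y),0]),y)
E
```

```text
tcp_pos: [0.3616, -0.2942, -0.0052]
contact_force: [-0.8, 0.4, -0.3]
grip_width: 0.0718
grip_width: 0.0413
finger_force: 30.0
clock: 30.68
tcp_pos: [0.3636, -0.2971, 0.0001]
orientation: [[0.421, 0.907, 0.0], [0.907, -0.421, -0.001], [-0.001, 0.001, -1.0]]
contact_force: [0.6, 1.7, 9.3]
grip_width: 0.0414
finger_force: 30.0
t 30.68 rot [1.3000e-03 2.0000e-04 1.2393e+00] then shift [ 0.2377  0.0028 -0.1199] tcp [ 3.636e-01 -2.971e-01  1.000e-04] q6 -0.35
```

```bash
M="python3 -m inch"
$M '.03 0 0 -.02 0 0 0;.03 0 0 -.034 0 0 .1127;.03 0 0 -.034 0 0 .1127;.03 0 0 -.032 0 0 .1127;.03 0 0 0 0 0 .1127' |tail -1
$M '.03 0 0 0 0 0 .1127;.03 0 0 0 0 0 .1127;.03 0 0 0 0 0 .1127;.03 0 0 0 0 0 .1127;.03 0 0 0 0 0 .1127' |tail -1
$M '.03 0 0 0 0 0 .1127;.03 0 0 0 0 0 .1123;.03 .0396 .0005 0 0 0 0;.03 .0396 .0005 0 0 0 0;.03 .0396 .0005 0 0 0 0' |tail -1
$M '.03 .0396 .0005 0 0 0 0;.03 .0396 .0005 0 0 0 0;.03 .0396 .0005 0 0 0 0;.03 0 0 0 0 0 0;.03 0 0 0 0 0 0' |tail -1
$M '.03 0 0 0 0 0 0;.03 0 0 0 0 0 0;.03 0 0 0 0 0 0' |tail -2
python3 - <<'E'
from h import *
y=np.radians(84.1);o=np.array([.604,-.2825,.006])
goal(o-.042*np.array([np.cos(y),np.sin(y),0]),y);shot('g2')
E
```

```text
finger_force: 30.0
finger_force: 30.0
finger_force: 30.0
finger_force: 30.0
grip_width: 0.0418
finger_force: 30.0
t 32.6 rot [-0.0005  0.0016 -0.0007] then shift [1.700e-03 1.000e-04 1.129e-01] tcp [ 0.598  -0.324   0.1189] q6 1.11
```

```bash
M="python3 -m inch"
$M '.03 .001 0 .036 0 0 0;.03 0 0 .036 0 0 0;.03 0 0 .030 0 0 0;.03 0 0 .007 0 0 0;.03 0 0 .003 0 0 0' |tail -1
$M '.03 0 0 0 0 0 0;.03 0 0 0.001 0 0 0;.03 0 0 0 0 0 0'|grep -E 'tcp|contact|grip'
$M '.054 0 0 0 0 0 0;.054 0 0 0 0 0 0;.054 0 0 0 0 0 0' |grep -E 'tcp|contact|grip'
$M '.054 0 0 -.03 0 0 0;.06 0 0 -.04 0 0 0;.06 0 0 -.04 0 0 0;.06 0 0 -.04 0 0 0;.06 .03 0 -.02 0 0 0' |tail -1
$M '.06 -.03 .025 -.02 0 0 0;.06 -.041 0 0 0 0 0;.06 -.041 0 0 0 0 0;.06 -.041 0 0 0 0 0;.06 -.041 0 0 0 0 0' |tail -1
$M '.06 -.041 0 0 0 0 0;.06 0 0 0 0 0 0;.06 0 0 0 0 0 0'
python3 - <<'E'
from h import *
a=imaging.grab_frame("scene");c,b=shot('z')
cv2.imwrite("pics/fin.png",np.hstack([cv2.resize(a[140:330,130:400],(440,310),interpolation=cv2.INTER_CUBIC),cv2.resize(b,(360,310))]))
E
```

```text
finger_force: 30.0
tcp_pos: [0.6008, -0.3246, 0.0075]
contact_force: [0.8, 0.5, -1.7]
grip_width: 0.0417
tcp_pos: [0.6003, -0.3242, 0.0064]
contact_force: [-0.7, 0.2, -0.1]
grip_width: 0.053
finger_force: 0.0
finger_force: 0.0
clock: 34.65
tcp_pos: [0.3942, -0.3269, 0.1956]
orientation: [[0.995, -0.104, -0.001], [-0.104, -0.995, -0.0], [-0.0, 0.0, -1.0]]
contact_force: [-0.2, -0.5, 0.2]
grip_width: 0.0598
finger_force: 0.0
```

View pics/fin.png

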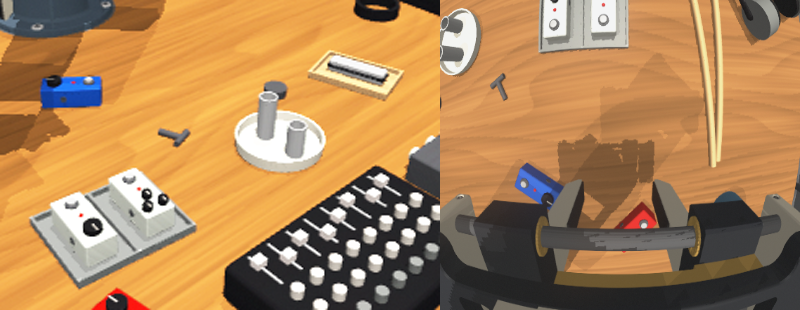

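The final view shows one pedal flat in each bay at (83,228) and (142,205), and both slides upright in the dish. The harmonica lies flat in the wooden tray at (357,70), and the key (175,137) and tin (275,90) haven't moved.

```bash
python3 -c "from plant import job_done; print(job_done())"
```

```text
the job is handed in; nothing more can be done
None
```

I handed the job in at about 35 s: in the last camera picture each bay holds one flat pedal, both slides stand in the dish, the harmonica lies in the wooden tray, and the drum key and tin are still in place; no verdict came back.

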